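Load the clamp rod into the slanted spring-plunger holder

TASK

Take the clamp rod off its rest and slide its plain end into the slanted rod holder, past the side spring plunger, until it is firmly home with the spring seat at the bottom of the bore pressed in, then let go so that the plunger holds it there. Push by feel, without forcing it, and leave the other things on the bench where they are.

Things in the scene. Friction and masses are not known exactly. Their poses are not given: they have to be found in the camera images.
- rod: Clamp rod, about 0.3 kg: plain steel round bar, 18 mm in diameter, 180 mm long, with a dark block (30 x 26 x 26 mm) and two small flat jaws fixed on one end. Origin on the bar's axis; +x runs to the plain end, whose flat tip is at x = +110 mm (last 8 mm taper to 8 mm diameter); block from x = -70, jaws to -120 mm. Balance and good grip near x = -20 mm. Starts level in the rest.
- rest: Fixed wooden rest: base 150 x 60 x 8 mm, two V-notched uprights 12 mm thick at x = -58 and +60 mm, tops about 60 mm high. It carries the rod level, axis about 44 mm above the bench, rod's +x along the rest's +x. Origin: centre of its underside.
- bore: The holder's aluminium tube. Origin: centre of its mouth, 135 mm above the bench. +x = bore axis into the tube, 35 degrees below level; y level, towards the plunger. Bore 20 mm in diameter, flared to about 32 mm in the first 12 mm; tube 130 mm long, 41 mm outside at the mouth. The plunger's housing and black knob stand out 65 mm from the axis on +y, 40 mm down from the mouth.
- plunger (a joint): Side spring plunger, nose radius 6 mm, 40 mm down the bore. 0 = sprung out, 6 mm into the bore; grows (m) as it is pushed aside, to 0.0075; takes 4 to 7 N; with the rod beside it about 0.003 to 0.005. The rod meets a first resistance of some newtons here, then a steady drag: that is not yet the bottom. 10 to 20 N along the bore is enough; over 50 N is forcing it.
- seat (a joint): Spring seat, a 16 mm brass disc in the bore on the depth screw's end. 0 = untouched; grows (m) as the rod's tip presses it, to a hard stop at 0.006 at 2 N of spring. Untouched it is 70 to 95 mm from the mouth, differently each time, hidden. Home is pressed at least 0.003, best to the hard stop, felt as a clear rise in force over the drag; the plunger then holds the rod.
- tape: Bystander: roll of black tape, 67 mm across, 18 mm high, lying flat; origin at the centre of its underside.
- jar: Bystander: small round jar with a screw lid, 44 mm across, 34 mm high; origin at the centre of its underside.
- cutters: Bystander: side cutters, 152 x 48 x 11 mm, lying flat; origin at the centre of its underside.
- rod_nose (a point): Centre of the flat tip at the rod's plain end (rod x = +110 mm).
- holder: Fixed dark steel stand of the slanted rod holder: base 150 x 90 x 12 mm, from x = -20 to +130 mm, with a post that carries the tube. Origin on the bench straight below the centre of the tube's mouth; +x level, the way in which the rod slides in.

How it is judged (in metres and radians):
On the way, in this order (a step that is already met when the one before it is completed fails the run):
1. the rod is lifted clear of its rest (height (world z) of rod above 0.09 m), for 0.2 s.
2. the rod is in the bore and the plunger rides on its side (value of joint plunger above 0.002 m and x of rod_nose in the frame of bore above 0.045 m and angle between the x axis of rod and the x axis of bore, either way round below 0.12 rad), for 0.1 s.
At the end, for the whole second after the job is handed in: The rod rests in the bore, plain end first and in line with it within 0.08 rad, its tip more than 65 mm past the mouth, with the plunger pushed aside by more than 2 mm and the spring seat pressed in by more than 3 mm, released and at rest (value of joint seat above 0.003 m and value of joint plunger above 0.002 m and x of rod_nose in the frame of bore above 0.065 m and angle between the x axis of rod and the x axis of bore, either way round below 0.08 rad and linear speed of rod below 0.01 m/s); the robot touches nothing.
It fails at once if the rod is forced into the holder with more than 50 N (contact force between rod and bore above 50 N).
It fails at once if a bystander is pushed more than 30 mm (distance of any of tape, jar, cutters from where it was at the start of the episode above 0.03 m).
It also fails if it takes over 45 s, if anything falls off the work surface, if the arm or the gripper's body presses on something with over 40 N, if the wrist force passes 120 N, or if a joint passes its speed limit or range.

ROBOT

A 6-joint arm with a two-finger parallel gripper is mounted at the origin on a cart in front of the work surface, level with it; the furniture and walls round the work are solid. World frame = base frame: x ahead of the robot, y to its left, z up, the work surface at z = 0. Lengths are in m, angles in degrees, forces in N, time in s.
With the tool pointing down it reaches from about 0.25 to 0.775 m from the base axis. Payload 4 kg.
Tool frame: the origin (TCP) lies on the mounting face of the last link; the fingertips stand 199 mm ahead of it and the grasp point (between the pads) lies 180 mm ahead of it; z points along the fingers, y is the line along which they close (so a half turn about z gives the same grasp; the last joint's range is limited). The gripper opens to 94 mm and grips with 3 to 60 N. Pads are 16 mm wide; open, the fingers measure 119 mm over their backs; the gripper's body (75 mm by 177 mm) begins 78 mm behind the grasp point.
Start: joints at [65.999, 4.996, 78.535, -0, 96.463, -5.907], TCP at [0.171, 0.523, 0.405] pointing down, gripper open.
Joint ranges: [-177.83, 177.83], [-43.37, 116.18], [15.69, 146.23], [-61.86, 241.86], [9.47, 152.12], [-147.06, 147.06]. Speed limits (degrees/s): [159.86, 159.86, 180, 180, 180, 180].

INTERFACE

Orientations are given as [roll, pitch, yaw] about the fixed x, y, z axes, in that order (R = Rz(yaw) Ry(pitch) Rx(roll)).
In Python, from rig import env gives the robot as it stands. The module is installed in compiled form; this text tells all that it offers.
- The arm moves only by the tool send_rows, never from a script. Its argument "series" is a list of rows, each an object of numbers: "tx", "ty", "tz": the shift along the tool's x, y, z in units of 50 mm (1.0 is 50 mm); "rx", "ry", "rz": the turn, a rotation vector about the tool's x, y, z in units of 5 degrees (1.0 is 5 degrees); "gripper": the closure, from -1 (fully open) to 1 (shut). A call has 1 to 10 rows; each row shifts and turns the commanded pose from where the row before left it, along the tool's axes as they then stand; what a row does not reach is not made up. A row lasts 1/10 s, in which the tool goes at most 50 mm and 8.59 degrees, less where a joint would pass 70% of its speed; a pose out of reach is approached as far as the arm can. A call is refused whole if a number of a shift passes 1 or a number of a turn 1, either way. A call with a gripper value outside its range is refused whole. The fingers move at their own pace and stop on an object; "squeeze" is the grip in N (left out, the last holds). Time passes only in rows, so rows that do not move let the fingers close. It gives the time, the measured TCP pose, the force, the opening and the grip force at its end, in the units of the state.
- env.state(): the state, without advancing time (a new reading comes with each control period).
- env.camera(name): name is "side" or "top"; returns the picture (384x512x3 uint8, red, green, blue); there is no depth.
- env.camera_params(name): a dict with "camera_matrix" (3x3 intrinsics, pixels), "pose" (4x4, takes a point from camera to world coordinates). Camera axes: x right, y up, looking along -z (the intrinsics and any distortion apply to the point x, -y, -z); pixel columns grow to the right and rows downward; lengths in m; the calibration is good to about 2 mm. A picture is of the moment at which its call begins. camera_params takes no time and is no camera call.
- env.finish_job(): hands the job in; it is judged then, once.
The state is a dict: "time_s": time; "joints": joint angles; "qvel": joint speeds; "tau": joint torques, N m; "ee_pos": TCP position; "tool_rot": TCP orientation; "wrist_force": force on the tool from outside, world axes, zero at the start; "moment": the same for the moment, N m; "finger_gap": finger opening in m; "finger_force": force on a finger pad.
Only numpy, scipy, OpenCV 4.12 (cv2) and the standard library are available. Lean on these libraries where they do the work, as an engineer would, in place of code of your own. Each camera call takes 0.05 s, during which the arm holds its last target. There are 200 camera calls.

## Working session

There is one attempt and no reset: what is moved stays moved. The work goes in short steps, Python scripts to look and compute and a tool call to move; the robot and the scene stay as the last step left them, time stands still between calls to the robot, and variables do not carry over. Pictures are saved under pics/ and viewed, at most 10 in all, crops included, and the job is handed in when it is done.

Besides the shell and the picture viewer there is one more tool, called after "Request:" as a command line: name --argument value ..., lists and objects as JSON in quotes. send_rows: Moves the arm, as the interface text tells. Its arguments: {"type":"object","properties":{"series":{"type":"array"},"squeeze":{"type":"number"}},"required":["series"]}

```bash
mkdir -p pics; python3 - <<'E'
from rig import env
import cv2
print(env.state())
for n in("side","top"):
    cv2.imwrite(f"pics/{n}0.png",env.camera(n)[:,:,::-1])
    p=env.camera_params(n);print(n,p)
E
```

```text
{'time_s': 0.0, 'joints': array([ 6.59990302e+01,  5.03917586e+00,  7.86231822e+01, -1.25057943e-03,
        9.64615594e+01, -5.90817044e+00]), 'qvel': array([-0.01122072,  0.05267683, -0.07017169, -0.05572279, -0.01438367,
        0.00911012]), 'tau': array([ 9.43650703e-04, -3.40191472e+01, -3.02423179e+01,  7.19784549e-02,
        3.29534907e-02, -1.76598269e-04]), 'ee_pos': array([0.17077905, 0.52270157, 0.4035169 ]), 'tool_rot': array([-1.79876613e+02, -1.15190237e-02,  1.61907049e+02]), 'wrist_force': array([0.25524839, 0.38320769, 0.43923523]), 'moment': array([-0.00050896,  0.01379051,  0.00764034]), 'finger_force': 0.0, 'finger_gap': 0.09367955043477041}
side {'camera_matrix': array([[410.24086817,   0.        , 259.80468958],
       [  0.        , 410.24086817, 194.81867433],
       [  0.        ,   0.        ,   1.        ]]), 'pose': array([[ 0.97188239,  0.21150019, -0.10350022,  0.52579104],
       [-0.23527581,  0.85455118, -0.46302005, -0.52385541],
       [-0.00948259,  0.47435213,  0.88028412,  0.96959401],
       [ 0.        ,  0.        ,  0.        ,  1.        ]])}
top {'camera_matrix': array([[352.97515834,   0.        , 258.31141089],
       [  0.        , 352.97515834, 195.90165421],
       [  0.        ,   0.        ,   1.        ]]), 'pose': array([[ 0.00700844,  0.98472088, -0.17399902,  0.44566574],
       [-0.99996627,  0.0061561 , -0.00543776, -0.04904217],
       [-0.00428353,  0.17403126,  0.98473081,  0.94776088],
       [ 0.        ,  0.        ,  0.        ,  1.        ]])}
```

View pics/side0.png

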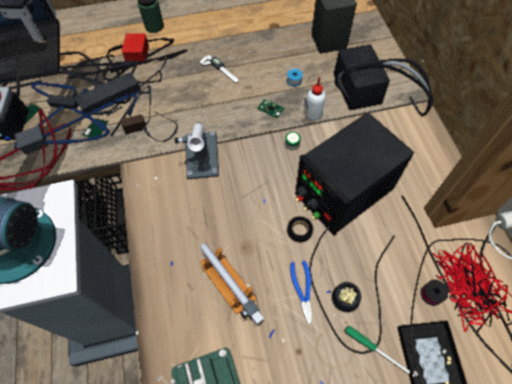

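View pics/top0.png

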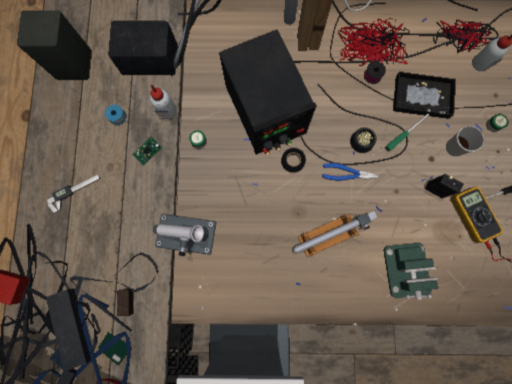

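The side view shows the rod from about (205,247) at its plain end to (258,318) at its block, with the holder at about (200,150). In the top view the rod runs from (297,250) to (375,214), and the holder is at (185,233). I'll zoom in on both.

```bash
python3 - <<'E'
import cv2,numpy as np
s=cv2.imread("pics/side0.png");t=cv2.imread("pics/top0.png")
f=lambda im,r0,r1,c0,c1,k:cv2.resize(im[r0:r1,c0:c1],None,fx=k,fy=k,interpolation=cv2.INTER_CUBIC)
a=f(s,115,185,165,235,5.5);b=f(s,235,330,190,270,4.05) 
h=a.shape[0];b=cv2.resize(b,(int(b.shape[1]*h/b.shape[0]),h));cv2.imwrite("pics/sc.png",np.hstack([a,b]))
a=f(t,205,260,145,225,5);b=f(t,200,260,285,385,5)
c=np.zeros((600,500,3),np.uint8);c[:275,:400]=a;c[280:580,:500]=b;cv2.imwrite("pics/tc.png",c)
print(b.shape,h)
E
```

```text
(300, 500, 3) 385
```

View pics/sc.png

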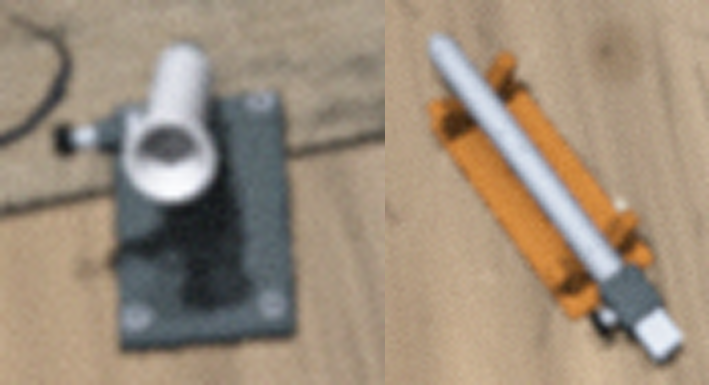

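View pics/tc.png

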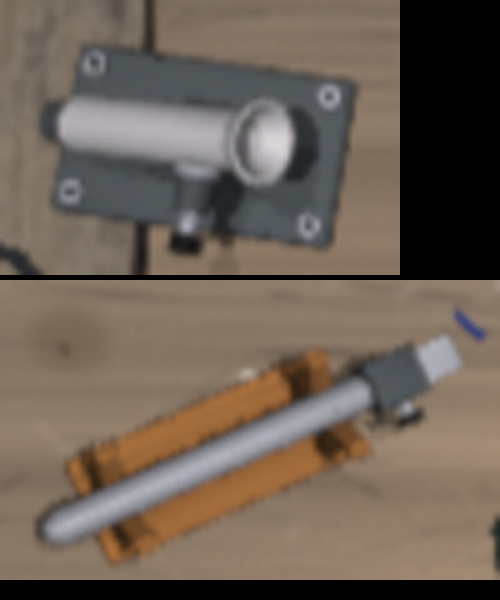

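The crops give these pixels:
- **Mouth rim centre:** about (195.5,143.7) in the side view and (197.3,233.1) in the top view.
- **Tube:** it runs left (+y) and slightly up from the mouth in the top view, with the plunger knob on its lower (near) side.
- **Rod:** its plain end points to +y and slightly towards the robot.

Next I'll measure.

```bash
cat >h.py <<'E'
import numpy as np,cv2
from rig import env
from scipy.spatial.transform import Rotation as R
P={n:env.camera_params(n) for n in("side","top")}
def ray(n,uv):
    K=P[n]["camera_matrix"];T=P[n]["pose"];d=np.linalg.inv(K)@[uv[0],uv[1],1]
    d=T[:3,:3]@(d*[1,-1,-1]);return T[:3,3],d/np.linalg.norm(d)
def plane(n,uv,z):
    o,d=ray(n,uv);return o+d*(z-o[2])/d[2]
def tri(a,b):
    (o,d),(p,e)=ray("side",a),ray("top",b)
    s,t=np.linalg.lstsq(np.c_[d,-e],p-o,rcond=None)[0]
    x,y=o+s*d,p+t*e;return (x+y)/2,np.linalg.norm(x-y)
def lineplane(n,uv,dr):  # normal of plane through cam and image line
    o,d=ray(n,uv);_,d2=ray(n,np.array(uv)+np.array(dr)*40);m=np.cross(d,d2);return o,m/np.linalg.norm(m)
def axis3(ls,lt):
    (o,m),(p,n)=lineplane("side",*ls),lineplane("top",*lt)
    d=np.cross(m,n);d/=np.linalg.norm(d)
    x=np.linalg.lstsq(np.array([m,n,d]),np.array([m@o,n@p,0]),rcond=None)[0];return x,d
def blob(im,m,lo):
    m=cv2.morphologyEx(m.astype(np.uint8),cv2.MORPH_OPEN,np.ones((2,2)))
    k,l,st,c=cv2.connectedComponentsWithStats(m);i=1+np.argmax(st[1:,4]);ys,xs=np.where(l==i);return np.c_[xs,ys].astype(np.float32)
E
python3 - <<'E'
from h import *
im={n:cv2.imread(f"pics/{n}0.png").astype(int) for n in P}
roi={"side":(238,312,195,262),"top":(205,262,288,362)}
ln={}
for n,(r0,r1,c0,c1) in roi.items():
    q=im[n][r0:r1,c0:c1];p=blob(q,(q[...,0]>q[...,2]-8)&(q.sum(2)>330),0)+[c0,r0]
    vx,vy,x,y=cv2.fitLine(p.astype(np.float32),cv2.DIST_L2,0,.01,.01).ravel();ln[n]=((x,y),(vx,vy))
    s=(p-[x,y])@[vx,vy];w=(p-[x,y])@[-vy,vx]
    print(n,len(p),(x,y),(vx,vy),"ends",[x,y]+np.outer([s.min(),s.max()],[vx,vy]),w.min(),w.max())
x,d=axis3(ln["side"],ln["top"])
print("rod axis",x,d)
# mouth, axis points
mo,e=tri((195.5,143.7),(197.3,233.1));print("mouth",mo,e)
c=lambda u,v:(145+(u+.5)/5-.5,205+(v+.5)/5-.5)
C=[plane("top",c(*k),.012) for k in((83,45),(355,83),(330,245),(53,210))]
print("base",np.round(C,4),np.mean(C,0))
for a,b in((1,0),(2,3),(2,1),(3,0)):
    v=C[b]-C[a];print(np.degrees(np.arctan2(v[1],v[0])),np.linalg.norm(v))
c=lambda u,v:(165+(u+.5)/5.5-.5,115+(v+.5)/5.5-.5)
C=[plane("side",c(*k),.012) for k in((118,345),(297,333),(283,93))]
print("base side",np.round(C,4)); v=C[2]-C[1];print(np.degrees(np.arctan2(v[1],v[0])),np.linalg.norm(v))
E
```

```text
side 534 (np.float32(225.03183), np.float32(274.79776)) (np.float32(0.60243213), np.float32(0.7981701)) ends [[202.22704277 244.58340394]
 [247.40924259 304.44588236]] -3.9044819903319876 3.86626269102635
top 412 (np.float32(327.17233), np.float32(236.93932)) (np.float32(0.9123813), np.float32(-0.40934142)) ends [[295.13948781 251.3109064 ]
 [359.24641182 222.54922545]] -3.0088118781814046 3.141254020713859
rod axis [0.33540501 0.14989408 0.08041903] [-0.40894768  0.91254573  0.00469913]
mouth [0.5023241  0.09560919 0.13205608] 0.0010029704151846204
base [[0.5614 0.2152 0.012 ]
 [0.542  0.0693 0.012 ]
 [0.4568 0.08   0.012 ]
 [0.474  0.2262 0.012 ]] [0.50853974 0.14767093 0.012     ]
82.42887552010406 0.14726972671296526
83.31449152721001 0.1472720297404936
-7.1692710758404825 0.0858058496329863
-7.169710705891128 0.08808218152046875
base side [[0.4564 0.0806 0.012 ]
 [0.5437 0.066  0.012 ]
 [0.5644 0.2127 0.012 ]]
81.9738374050382 0.148137399937912
```

```bash
python3 - <<'E'
from h import *
print("mouth",plane("side",(195.5,143.7),.135),plane("top",(197.3,233.1),.135))
c=lambda u,v:(165+(u+.5)/5.5-.5,115+(v+.5)/5.5-.5);t=lambda u,v:(145+(u+.5)/5-.5,205+(v+.5)/5-.5)
print("knob end",tri(c(67,139),t(185,243)))
rt=lambda u,v:(285+(u+.5)/5-.5,200+(v-280+.5)/5-.5)
rs=lambda u,v:(190+(u-385+.5)/4.053-.5,235+(v+.5)/4.053-.5)
pts={"tip":(rs(436,40),rt(45,527)),"barend":(rs(607,274),rt(366,396)),"block far":(rs(645,325),rt(421,364)),"jaw":(rs(668,350),rt(455,345)),"tipfit":((203.2,245.9),(296.1,250.9))}
for k,(a,b) in pts.items(): print(k,tri(a,b),plane("side",a,.044)[:2],plane("top",b,.044)[:2])
for n,a,b in(("side",(202.2,244.6),(247.4,304.4)),("top",(295.1,251.3),(359.2,222.5))):
    A,B=plane(n,a,.044),plane(n,b,.044);v=A-B;print(n,A,B,np.degrees(np.arctan2(v[1],v[0])))
E
```

```text
mouth [0.50289548 0.09355167 0.135     ] [0.5016261  0.09499462 0.135     ]
knob end (array([0.45678616, 0.13432375, 0.11148764]), np.float64(0.0013939852287838256))
tip (array([ 0.46861436, -0.13470663,  0.04174779]), np.float64(0.0017286058243657571)) [ 0.46790412 -0.13580167] [ 0.46940704 -0.1343476 ]
barend (array([ 0.5362731 , -0.29718755,  0.05217643]), np.float64(0.00028288826078938365)) [ 0.53650709 -0.29514155] [ 0.53695905 -0.29947493]
block far (array([ 0.55188915, -0.32759692,  0.04729677]), np.float64(0.0027253262705112143)) [ 0.55063635 -0.32715243] [ 0.5536323  -0.32840497]
jaw (array([ 0.56103466, -0.3441945 ,  0.05131798]), np.float64(0.0032185888171080744)) [ 0.55971854 -0.34307004] [ 0.56358445 -0.34635638]
tipfit (array([ 0.46715092, -0.14025159,  0.04380495]), np.float64(0.004961337059216336)) [ 0.4696121 -0.1399393] [ 0.46469646 -0.14061868]
side [ 0.46784152 -0.13607041  0.044     ] [ 0.54198962 -0.30147176  0.044     ] 114.14631184997481
top [ 0.46367919 -0.13807943  0.044     ] [ 0.53775326 -0.3030908   0.044     ] 114.17544558393013
```

Request:
send_rows --series '[{"rz":0.955,"gripper":-1},{"rz":0.955},{"rz":0.955},{"rz":0.955},{"rz":0.955},{"rz":0.955},{"rz":0.955},{"rz":0.955},{"rz":0.955},{"rz":0.955}]'

```text
$.series[0]: bad value
```

Request:
send_rows --series '[{"tx":-0.6},{"tx":-0.9},{"tx":-0.9},{"tx":-0.9},{"tx":-0.9},{"tx":-0.9},{"tx":-0.9},{"tx":-0.9},{"tx":-0.9},{"tx":-0.9}]'

```text
$.series[0]: bad value
```

Request:
send_rows --series '[{"tx":-0.9},{"tx":-0.9},{"tx":-0.9},{"tx":-0.9},{"tx":-0.9},{"tx":-0.9},{"tx":-0.9},{"tx":-0.9},{"tx":-0.5},{}]'

```text
$.series[0]: bad value
```

Request:
send_rows --series '[{"tx":0,"ty":0,"tz":0,"rx":0,"ry":0,"rz":0.955,"gripper":-1},{"tx":0,"ty":0,"tz":0,"rx":0,"ry":0,"rz":0.955,"gripper":-1},{"tx":0,"ty":0,"tz":0,"rx":0,"ry":0,"rz":0.955,"gripper":-1},{"tx":0,"ty":0,"tz":0,"rx":0,"ry":0,"rz":0.955,"gripper":-1},{"tx":0,"ty":0,"tz":0,"rx":0,"ry":0,"rz":0.955,"gripper":-1},{"tx":0,"ty":0,"tz":0,"rx":0,"ry":0,"rz":0.955,"gripper":-1},{"tx":0,"ty":0,"tz":0,"rx":0,"ry":0,"rz":0.955,"gripper":-1},{"tx":0,"ty":0,"tz":0,"rx":0,"ry":0,"rz":0.955,"gripper":-1},{"tx":0,"ty":0,"tz":0,"rx":0,"ry":0,"rz":0.955,"gripper":-1},{"tx":0,"ty":0,"tz":0,"rx":0,"ry":0,"rz":0.955,"gripper":-1}]'

```text
time_s: 1.1
ee_pos: [0.1708, 0.5227, 0.404]
tool_rot: [-179.9, 0.0, 114.0]
wrist_force: [-0.1, -0.4, -0.3]
finger_gap: 0.0939
finger_force: 0.0
```

Request:
send_rows --series '[{"tx":-0.6,"ty":0,"tz":0,"rx":0,"ry":0,"rz":0,"gripper":-1},{"tx":-0.9,"ty":0,"tz":0,"rx":0,"ry":0,"rz":0,"gripper":-1},{"tx":-0.9,"ty":0,"tz":0,"rx":0,"ry":0,"rz":0,"gripper":-1},{"tx":-0.9,"ty":0,"tz":0,"rx":0,"ry":0,"rz":0,"gripper":-1},{"tx":-0.9,"ty":0,"tz":0,"rx":0,"ry":0,"rz":0,"gripper":-1},{"tx":-0.9,"ty":0,"tz":0,"rx":0,"ry":0,"rz":0,"gripper":-1},{"tx":-0.9,"ty":0,"tz":0,"rx":0,"ry":0,"rz":0,"gripper":-1},{"tx":-0.9,"ty":0,"tz":0,"rx":0,"ry":0,"rz":0,"gripper":-1},{"tx":-0.9,"ty":0,"tz":0,"rx":0,"ry":0,"rz":0,"gripper":-1},{"tx":-0.9,"ty":0,"tz":0,"rx":0,"ry":0,"rz":0,"gripper":-1}]'

```text
time_s: 2.1
ee_pos: [0.3489, 0.1241, 0.4044]
tool_rot: [180.0, -0.0, 114.2]
wrist_force: [0.7, 1.1, -0.1]
finger_gap: 0.0941
finger_force: 0.0
```

Request:
send_rows --series '[{"tx":-0.9,"ty":0,"tz":0,"rx":0,"ry":0,"rz":0,"gripper":-1},{"tx":-0.9,"ty":0,"tz":0,"rx":0,"ry":0,"rz":0,"gripper":-1},{"tx":-0.9,"ty":0,"tz":0,"rx":0,"ry":0,"rz":0,"gripper":-1},{"tx":-0.9,"ty":0,"tz":0,"rx":0,"ry":0,"rz":0,"gripper":-1},{"tx":-0.9,"ty":0,"tz":0,"rx":0,"ry":0,"rz":0,"gripper":-1},{"tx":-0.9,"ty":0,"tz":0,"rx":0,"ry":0,"rz":0,"gripper":-1},{"tx":-0.9,"ty":0,"tz":0,"rx":0,"ry":0,"rz":0,"gripper":-1},{"tx":-0.9,"ty":0,"tz":0,"rx":0,"ry":0,"rz":0,"gripper":-1},{"tx":-0.8,"ty":0,"tz":0,"rx":0,"ry":0,"rz":0,"gripper":-1},{"tx":0,"ty":0,"tz":0.5,"rx":0,"ry":0,"rz":0,"gripper":-1}]'

```text
time_s: 3.1
ee_pos: [0.514, -0.2436, 0.3813]
tool_rot: [179.8, 0.3, 113.9]
wrist_force: [0.4, 0.4, -0.5]
finger_gap: 0.0939
finger_force: 0.0
```

Request:
send_rows --series '[{"tx":-0.22,"ty":0,"tz":0.4,"rx":0,"ry":0,"rz":0,"gripper":-1},{"tx":0,"ty":0,"tz":0.6,"rx":0,"ry":0,"rz":0,"gripper":-1},{"tx":0,"ty":0,"tz":0.6,"rx":0,"ry":0,"rz":0,"gripper":-1},{"tx":0,"ty":0,"tz":0.5,"rx":0,"ry":0,"rz":0,"gripper":-1},{"tx":0,"ty":0,"tz":0.4,"rx":0,"ry":0,"rz":0,"gripper":-1},{"tx":0,"ty":0,"tz":0.3,"rx":0,"ry":0,"rz":0,"gripper":-1},{"tx":0,"ty":0,"tz":0.2,"rx":0,"ry":0,"rz":0,"gripper":-1},{"tx":0,"ty":0,"tz":0.1,"rx":0,"ry":0,"rz":0,"gripper":-1},{"tx":0,"ty":0,"tz":0,"rx":0,"ry":0,"rz":0,"gripper":-1}]'

```text
time_s: 4.0
ee_pos: [0.517, -0.2491, 0.2244]
tool_rot: [-180.0, -0.0, 114.2]
wrist_force: [-0.8, -0.5, 0.0]
finger_gap: 0.0941
finger_force: 0.0
```

```bash
python3 - <<'E'
from h import *
a,b=env.camera("side")[200:384,140:340],env.camera("top")[150:300,250:420]
b=cv2.resize(b,(int(170*184/150),184))
cv2.imwrite("pics/g.png",cv2.resize(np.hstack([a,b]),None,fx=1.95,fy=1.95,interpolation=2)[...,::-1])
print(env.state()["joints"])
E
```

```text
[-3.13869218e+01  1.38305785e+01  8.92830553e+01  5.84108931e-03
  7.67811743e+01 -5.55449301e+01]
```

View pics/g.png

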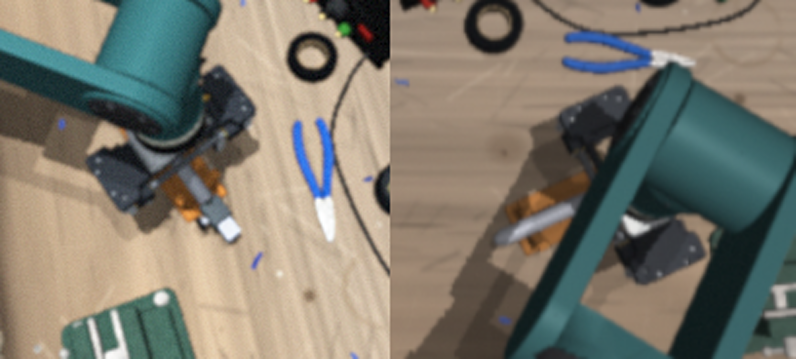

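Request:
send_rows --squeeze 40 --series '[{"tx":-0.13,"ty":0,"tz":0,"rx":0,"ry":0,"rz":0,"gripper":-1},{"tx":0,"ty":0,"tz":0,"rx":0,"ry":0,"rz":0,"gripper":1},{"tx":0,"ty":0,"tz":0,"rx":0,"ry":0,"rz":0,"gripper":1},{"tx":0,"ty":0,"tz":0,"rx":0,"ry":0,"rz":0,"gripper":1},{"tx":0,"ty":0,"tz":0,"rx":0,"ry":0,"rz":0,"gripper":1},{"tx":0,"ty":0,"tz":0,"rx":0,"ry":0,"rz":0,"gripper":1},{"tx":0,"ty":0,"tz":0,"rx":0,"ry":0,"rz":0,"gripper":1},{"tx":0,"ty":0,"tz":0,"rx":0,"ry":0,"rz":0,"gripper":1}]'

```text
time_s: 4.9
ee_pos: [0.5197, -0.255, 0.2246]
tool_rot: [180.0, -0.0, 114.2]
wrist_force: [1.1, 0.2, 0.2]
finger_gap: 0.0414
finger_force: 0.0
```

Request:
send_rows --series '[{"tx":0,"ty":0,"tz":0,"rx":0,"ry":0,"rz":0,"gripper":1},{"tx":0,"ty":0,"tz":0,"rx":0,"ry":0,"rz":0,"gripper":1},{"tx":0,"ty":0,"tz":0,"rx":0,"ry":0,"rz":0,"gripper":1},{"tx":0,"ty":0,"tz":0,"rx":0,"ry":0,"rz":0,"gripper":1},{"tx":0,"ty":0,"tz":0,"rx":0,"ry":0,"rz":0,"gripper":1},{"tx":0,"ty":0,"tz":0,"rx":0,"ry":0,"rz":0,"gripper":1}]'

```text
time_s: 5.5
ee_pos: [0.5201, -0.2548, 0.2247]
tool_rot: [179.9, 0.0, 114.2]
wrist_force: [3.3, 1.6, -1.2]
finger_gap: 0.0172
finger_force: 40.0
```

Request:
send_rows --series '[{"tx":0,"ty":0,"tz":-0.2,"rx":0,"ry":0,"rz":0,"gripper":1},{"tx":0,"ty":0,"tz":-0.4,"rx":0,"ry":0,"rz":0,"gripper":1},{"tx":0,"ty":0,"tz":-0.5,"rx":0,"ry":0,"rz":0,"gripper":1},{"tx":0,"ty":0,"tz":-0.5,"rx":0,"ry":0,"rz":0,"gripper":1},{"tx":0,"ty":0,"tz":-0.5,"rx":0,"ry":0,"rz":0,"gripper":1},{"tx":0,"ty":0,"tz":-0.5,"rx":0,"ry":0,"rz":0,"gripper":1},{"tx":0,"ty":0,"tz":-0.4,"rx":0,"ry":0,"rz":0,"gripper":1},{"tx":0,"ty":0,"tz":-0.3,"rx":0,"ry":0,"rz":0,"gripper":1},{"tx":0,"ty":0,"tz":0,"rx":0,"ry":0,"rz":0,"gripper":1}]'

```text
time_s: 6.4
ee_pos: [0.5195, -0.2554, 0.3923]
tool_rot: [179.9, 0.2, 114.1]
wrist_force: [0.0, -0.1, -3.9]
finger_gap: 0.017
finger_force: 40.0
```

```bash
cat >>h.py <<'E'
YAW=82.6;MOUTH=np.array([.502,.0943,.1345]);GRIP=.13
def goal(tip):   # TCP pose with rod tip at 'tip' metres along bore from mouth
    a=np.radians(YAW);e=np.radians(35);h=np.array([np.cos(a),np.sin(a),0]);u=np.array([0,0,1.])
    d=np.cos(e)*h-np.sin(e)*u;z=-np.sin(e)*h-np.cos(e)*u;M=np.c_[d,np.cross(z,d),z]
    return MOUTH+(tip-GRIP)*d-.18*z,M
def delta(tip):
    s=env.state();Rc=R.from_euler("xyz",s["tool_rot"],degrees=True).as_matrix();p,M=goal(tip)
    rv=R.from_matrix(Rc.T@M).as_rotvec(degrees=True)
    np.set_printoptions(precision=3,suppress=True)
    print("t",s["time_s"],"target",p,"rotvec/5",rv/5,"shift now frame/50",Rc.T@(p-s["ee_pos"])/.05,"shift final frame",M.T@(p-s["ee_pos"])/.05)
    print("joints",s["joints"],"F tool",Rc.T@s["wrist_force"],"tip if grip .13",M.T@(s["ee_pos"]+.18*Rc[:,2]+GRIP*Rc[:,0]-MOUTH))
E
python3 -c "
from h import *
delta(-.04)"
```

```text
t 6.4 target [0.497 0.059 0.379] rotvec/5 [ 1.953 -6.784  6.097] shift now frame/50 [5.913 2.162 0.239] shift final frame [ 5.202 -1.248 -3.328]
joints [-31.775   8.766  75.763  -0.046  95.249 -55.909] F tool [-0.114 -0.019  3.914] tip if grip .13 [-0.236 -0.005  0.071]
```

Request:
send_rows --series '[{"tx":0,"ty":0,"tz":0,"rx":0.195,"ry":-0.678,"rz":0.61,"gripper":1},{"tx":0,"ty":0,"tz":0,"rx":0.195,"ry":-0.678,"rz":0.61,"gripper":1},{"tx":0,"ty":0,"tz":0,"rx":0.195,"ry":-0.678,"rz":0.61,"gripper":1},{"tx":0,"ty":0,"tz":0,"rx":0.195,"ry":-0.678,"rz":0.61,"gripper":1},{"tx":0,"ty":0,"tz":0,"rx":0.195,"ry":-0.678,"rz":0.61,"gripper":1},{"tx":0,"ty":0,"tz":0,"rx":0.195,"ry":-0.678,"rz":0.61,"gripper":1},{"tx":0,"ty":0,"tz":0,"rx":0.195,"ry":-0.678,"rz":0.61,"gripper":1},{"tx":0,"ty":0,"tz":0,"rx":0.195,"ry":-0.678,"rz":0.61,"gripper":1},{"tx":0,"ty":0,"tz":0,"rx":0.195,"ry":-0.678,"rz":0.61,"gripper":1},{"tx":0,"ty":0,"tz":0,"rx":0.195,"ry":-0.678,"rz":0.61,"gripper":1}]'

```text
time_s: 7.4
ee_pos: [0.5193, -0.2548, 0.3874]
tool_rot: [-179.6, 34.9, 82.7]
wrist_force: [-0.1, -0.2, -2.8]
finger_gap: 0.017
finger_force: 40.0
```

```bash
python3 -c "
from h import *
delta(-.04)"
```

```text
t 7.4 target [0.497 0.059 0.379] rotvec/5 [-0.073 -0.029  0.019] shift now frame/50 [ 5.148 -1.255 -3.382] shift final frame [ 5.137 -1.242 -3.403]
joints [-23.482   6.697  81.721 -33.748  82.559 -14.281] F tool [ 1.465 -0.059  2.414] tip if grip .13 [-0.296  0.061  0.17 ]
```

Request:
send_rows --series '[{"tx":0.57,"ty":-0.139,"tz":-0.378,"rx":0,"ry":0,"rz":0,"gripper":1},{"tx":0.57,"ty":-0.139,"tz":-0.378,"rx":0,"ry":0,"rz":0,"gripper":1},{"tx":0.57,"ty":-0.139,"tz":-0.378,"rx":0,"ry":0,"rz":0,"gripper":1},{"tx":0.57,"ty":-0.139,"tz":-0.378,"rx":0,"ry":0,"rz":0,"gripper":1},{"tx":0.57,"ty":-0.139,"tz":-0.378,"rx":0,"ry":0,"rz":0,"gripper":1},{"tx":0.57,"ty":-0.139,"tz":-0.378,"rx":0,"ry":0,"rz":0,"gripper":1},{"tx":0.57,"ty":-0.139,"tz":-0.378,"rx":0,"ry":0,"rz":0,"gripper":1},{"tx":0.57,"ty":-0.139,"tz":-0.378,"rx":0,"ry":0,"rz":0,"gripper":1},{"tx":0.57,"ty":-0.139,"tz":-0.378,"rx":0,"ry":0,"rz":0,"gripper":1},{"tx":0,"ty":0,"tz":0,"rx":0,"ry":0,"rz":0,"gripper":1}]'

```text
time_s: 8.4
ee_pos: [0.4967, 0.0614, 0.3809]
tool_rot: [-179.5, 34.7, 83.2]
wrist_force: [-0.4, -1.1, -2.2]
finger_gap: 0.0169
finger_force: 40.0
```

```bash
python3 - <<'E'
from h import *
delta(-.04)
A,B=env.camera("side"),env.camera("top");cv2.imwrite("pics/s1.png",A[...,::-1]);cv2.imwrite("pics/t1.png",B[...,::-1])
f=lambda q:cv2.resize(q,None,fx=5,fy=5,interpolation=2)
cv2.imwrite("pics/p.png",np.hstack([f(A[110:230,165:240]),f(B[190:310,160:240])])[...,::-1])
E
```

```text
t 8.4 target [0.497 0.059 0.379] rotvec/5 [-0.034 -0.051  0.1  ] shift now frame/50 [-0.028  0.021  0.054] shift final frame [-0.028  0.021  0.054]
joints [  9.982   3.216  86.2   -33.516 100.454  13.607] F tool [ 0.274 -0.243  2.452] tip if grip .13 [-0.038 -0.003 -0.003]
```

View pics/p.png

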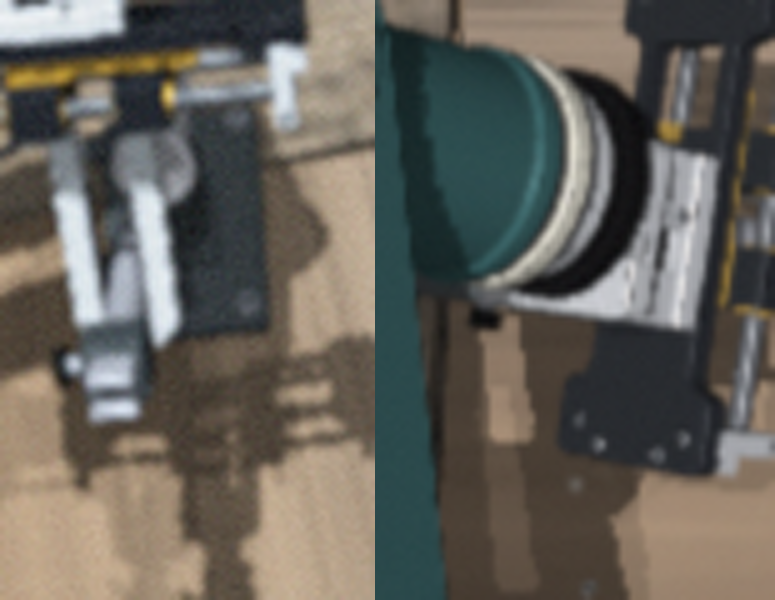

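The side view shows the rod held below and in front of the mouth, with its block at crop (115,370) and its bar at (125,285). The gripper hides the top view. I'll compare these points with the predicted projection of the rod axis.

```bash
python3 - <<'E'
from h import *
s=env.state();Rc=R.from_euler("xyz",s["tool_rot"],degrees=True).as_matrix();g=s["ee_pos"]+.18*Rc[:,2]
def proj(n,X):
    K=P[n]["camera_matrix"];T=P[n]["pose"];c=T[:3,:3].T@(X-T[:3,3]);c=K@(c*[1,-1,-1]);return c[:2]/c[2]
for nm,x in(("tip",.11),("x40",.04),("grip",-.02),("bar end",-.07),("block end",-.1),("jaw end",-.12)):
    u=proj("side",g+(x+.02)*Rc[:,0]);print(nm,u,"crop",((u-[165,110])+.5)*5-.5)
u=proj("side",MOUTH);print("mouth",((u-[165,110])+.5)*5-.5)
E
```

```text
tip [193.34618635 148.58490713] crop [143.73093174 194.92453567]
x40 [191.59249472 159.3761043 ] crop [134.96247358 248.88052148]
grip [189.88826758 169.86292571] crop [126.44133792 301.31462856]
bar end [188.29862152 179.64468197] crop [118.49310759 350.22340983]
block end [187.25928201 186.04017213] crop [113.29641004 382.20086063]
jaw end [186.52665396 190.5483385 ] crop [109.63326982 404.7416925 ]
mouth [152.62199322 170.24543221]
```

Request:
send_rows --series '[{"tx":0,"ty":0.02,"tz":0.054,"rx":-0.03,"ry":-0.05,"rz":0.1,"gripper":1},{"tx":0.2,"ty":0,"tz":0,"rx":0,"ry":0,"rz":0,"gripper":1},{"tx":0.2,"ty":0,"tz":0,"rx":0,"ry":0,"rz":0,"gripper":1},{"tx":0.2,"ty":0,"tz":0,"rx":0,"ry":0,"rz":0,"gripper":1},{"tx":0,"ty":0,"tz":0,"rx":0,"ry":0,"rz":0,"gripper":1},{"tx":0,"ty":0,"tz":0,"rx":0,"ry":0,"rz":0,"gripper":1}]'

```text
time_s: 9.1
ee_pos: [0.5014, 0.081, 0.3631]
tool_rot: [179.8, 35.1, 82.2]
wrist_force: [0.1, -0.6, -2.4]
finger_gap: 0.0168
finger_force: 40.0
```

```bash
python3 -c "
from h import *
delta(-.01)"
```

```text
t 9.1 target [0.501 0.083 0.362] rotvec/5 [ 0.     0.025 -0.068] shift now frame/50 [ 0.039 -0.023 -0.007] shift final frame [ 0.039 -0.023 -0.007]
joints [ 12.063   4.999  86.407 -33.41   99.878  17.251] F tool [0.886 0.126 2.257] tip if grip .13 [-0.012  0.002  0.001]
```

Request:
send_rows --series '[{"tx":0.1,"ty":-0.02,"tz":0,"rx":0,"ry":0,"rz":-0.05,"gripper":1},{"tx":0.1,"ty":0,"tz":0,"rx":0,"ry":0,"rz":0,"gripper":1},{"tx":0.1,"ty":0,"tz":0,"rx":0,"ry":0,"rz":0,"gripper":1},{"tx":0.1,"ty":0,"tz":0,"rx":0,"ry":0,"rz":0,"gripper":1}]'

```text
time_s: 9.5
ee_pos: [0.5025, 0.0975, 0.3517]
tool_rot: [179.9, 35.1, 82.4]
wrist_force: [-0.4, 0.1, -2.0]
finger_gap: 0.0166
finger_force: 40.0
```

```bash
python3 -c "
from h import *
delta(.01)"
```

```text
t 9.5 target [0.503 0.099 0.351] rotvec/5 [ 0.005  0.017 -0.027] shift now frame/50 [ 0.039 -0.003 -0.004] shift final frame [ 0.039 -0.002 -0.004]
joints [ 13.736   6.132  86.482 -32.965  99.748  19.143] F tool [ 1.19  -0.424  1.66 ] tip if grip .13 [0.008 0.001 0.   ]
```

Request:
send_rows --series '[{"tx":0.08,"ty":0,"tz":0,"rx":0,"ry":0,"rz":0,"gripper":1},{"tx":0.08,"ty":0,"tz":0,"rx":0,"ry":0,"rz":0,"gripper":1},{"tx":0.08,"ty":0,"tz":0,"rx":0,"ry":0,"rz":0,"gripper":1}]'

```text
time_s: 9.8
ee_pos: [0.5038, 0.1071, 0.345]
tool_rot: [179.9, 35.1, 82.4]
wrist_force: [-1.0, 0.0, -1.8]
finger_gap: 0.0168
finger_force: 40.0
```

```bash
python3 -c "
from h import *
delta(.02)"
```

```text
t 9.8 target [0.504 0.107 0.345] rotvec/5 [ 0.004  0.021 -0.029] shift now frame/50 [ 0.003 -0.004 -0.002] shift final frame [ 0.003 -0.004 -0.002]
joints [ 14.687   6.92   86.394 -32.731  99.688  20.342] F tool [ 0.955 -1.004  1.543] tip if grip .13 [0.02  0.001 0.   ]
```

Request:
send_rows --series '[{"tx":0.08,"ty":0,"tz":0,"rx":0,"ry":0,"rz":0,"gripper":1},{"tx":0.08,"ty":0,"tz":0,"rx":0,"ry":0,"rz":0,"gripper":1},{"tx":0.04,"ty":0,"tz":0,"rx":0,"ry":0,"rz":0,"gripper":1}]'

```text
time_s: 10.1
ee_pos: [0.5049, 0.1153, 0.3391]
tool_rot: [179.9, 35.1, 82.5]
wrist_force: [0.3, 0.2, -2.0]
finger_gap: 0.0169
finger_force: 40.0
```

```bash
python3 -c "
from h import *
delta(.03)"
```

```text
t 10.1 target [0.505 0.115 0.339] rotvec/5 [ 0.004  0.017 -0.024] shift now frame/50 [-0.001 -0.003 -0.004] shift final frame [-0.001 -0.003 -0.004]
joints [ 15.481   7.605  86.314 -32.494  99.598  21.332] F tool [1.363 0.293 1.452] tip if grip .13 [0.03  0.001 0.   ]
```

Request:
send_rows --series '[{"tx":0.06,"ty":0,"tz":0,"rx":0,"ry":0,"rz":0,"gripper":1},{"tx":0.06,"ty":0,"tz":0,"rx":0,"ry":0,"rz":0,"gripper":1},{"tx":0.04,"ty":0,"tz":0,"rx":0,"ry":0,"rz":0,"gripper":1}]'

```text
time_s: 10.4
ee_pos: [0.5058, 0.1217, 0.3346]
tool_rot: [179.9, 35.1, 82.4]
wrist_force: [-1.0, -0.7, -1.7]
finger_gap: 0.0169
finger_force: 40.0
```

```bash
python3 -c "
from h import *
delta(.038)"
```

```text
t 10.4 target [0.506 0.122 0.335] rotvec/5 [ 0.004  0.02  -0.027] shift now frame/50 [ 0.003 -0.004 -0.005] shift final frame [ 0.003 -0.004 -0.005]
joints [ 16.089   8.154  86.224 -32.336  99.541  22.111] F tool [ 0.328 -0.899  1.894] tip if grip .13 [0.038 0.001 0.   ]
```

Request:
send_rows --series '[{"tx":0.06,"ty":0,"tz":0,"rx":0,"ry":0,"rz":0,"gripper":1},{"tx":0.06,"ty":0,"tz":0,"rx":0,"ry":0,"rz":0,"gripper":1}]'

```text
time_s: 10.6
ee_pos: [0.5064, 0.1247, 0.3329]
tool_rot: [179.7, 35.5, 82.2]
wrist_force: [-2.9, -10.3, 6.0]
finger_gap: 0.0168
finger_force: 40.0
```

Request:
send_rows --series '[{"tx":0.06,"ty":0,"tz":0,"rx":0,"ry":0,"rz":0,"gripper":1},{"tx":0.06,"ty":0,"tz":0,"rx":0,"ry":0,"rz":0,"gripper":1}]'

```text
time_s: 10.8
ee_pos: [0.5071, 0.1294, 0.3297]
tool_rot: [179.7, 35.5, 82.1]
wrist_force: [-2.4, -7.2, 2.7]
finger_gap: 0.0168
finger_force: 40.0
```

```bash
python3 -c "
from h import *
delta(.05)"
```

```text
t 10.8 target [0.507 0.132 0.328] rotvec/5 [ 0.005  0.094 -0.076] shift now frame/50 [ 0.058 -0.011  0.005] shift final frame [ 0.058 -0.01   0.006]
joints [ 16.894   8.913  85.997 -32.456  99.657  23.272] F tool [-7.613 -1.371  2.136] tip if grip .13 [0.046 0.001 0.001]
```

Request:
send_rows --series '[{"tx":0.06,"ty":0,"tz":0,"rx":0,"ry":0,"rz":0,"gripper":1},{"tx":0.06,"ty":0,"tz":0,"rx":0,"ry":0,"rz":0,"gripper":1},{"tx":0.06,"ty":0,"tz":0,"rx":0,"ry":0,"rz":0,"gripper":1}]'

```text
time_s: 11.1
ee_pos: [0.508, 0.1373, 0.3239]
tool_rot: [179.8, 35.4, 82.2]
wrist_force: [-2.3, -6.1, 2.6]
finger_gap: 0.0169
finger_force: 40.0
```

Request:
send_rows --series '[{"tx":0.06,"ty":0,"tz":0,"rx":0,"ry":0,"rz":0,"gripper":1},{"tx":0.06,"ty":0,"tz":0,"rx":0,"ry":0,"rz":0,"gripper":1}]'

```text
time_s: 11.3
ee_pos: [0.5087, 0.1422, 0.3205]
tool_rot: [179.8, 35.4, 82.2]
wrist_force: [-2.3, -5.4, 2.5]
finger_gap: 0.0173
finger_force: 40.0
```

```bash
python3 -c "
from h import *
delta(.065)"
```

```text
t 11.3 target [0.508 0.144 0.319] rotvec/5 [ 0.004  0.071 -0.061] shift now frame/50 [ 0.041 -0.009  0.002] shift final frame [ 0.041 -0.009  0.002]
joints [ 18.066  10.041  85.761 -31.99   99.484  24.699] F tool [-6.064 -1.589  1.279] tip if grip .13 [0.062 0.001 0.001]
```

Request:
send_rows --series '[{"tx":0.05,"ty":0,"tz":0,"rx":0,"ry":0,"rz":0,"gripper":1},{"tx":0.05,"ty":0,"tz":0,"rx":0,"ry":0,"rz":0,"gripper":1}]'

```text
time_s: 11.5
ee_pos: [0.5092, 0.1464, 0.3176]
tool_rot: [179.8, 35.3, 82.2]
wrist_force: [-2.3, -5.5, 2.8]
finger_gap: 0.017
finger_force: 40.0
```

Request:
send_rows --series '[{"tx":0.05,"ty":0,"tz":0,"rx":0,"ry":0,"rz":0,"gripper":1},{"tx":0.05,"ty":0,"tz":0,"rx":0,"ry":0,"rz":0,"gripper":1}]'

```text
time_s: 11.7
ee_pos: [0.5098, 0.1504, 0.3148]
tool_rot: [179.8, 35.3, 82.2]
wrist_force: [-2.8, -4.3, 3.9]
finger_gap: 0.017
finger_force: 40.0
```

Request:
send_rows --series '[{"tx":0.04,"ty":0,"tz":0,"rx":0,"ry":0,"rz":0,"gripper":1},{"tx":0.04,"ty":0,"tz":0,"rx":0,"ry":0,"rz":0,"gripper":1}]'

```text
time_s: 11.9
ee_pos: [0.5102, 0.1536, 0.3125]
tool_rot: [179.8, 35.4, 82.2]
wrist_force: [-2.4, -5.5, 3.8]
finger_gap: 0.017
finger_force: 40.0
```

Request:
send_rows --series '[{"tx":0.04,"ty":0,"tz":0,"rx":0,"ry":0,"rz":0,"gripper":1},{"tx":0.04,"ty":0,"tz":0,"rx":0,"ry":0,"rz":0,"gripper":1}]'

```text
time_s: 12.1
ee_pos: [0.5106, 0.1566, 0.3105]
tool_rot: [179.8, 35.4, 82.2]
wrist_force: [-2.9, -6.9, 3.8]
finger_gap: 0.0169
finger_force: 40.0
```

```bash
python3 -c "
from h import *
delta(.08)"
```

```text
t 12.1 target [0.51  0.156 0.311] rotvec/5 [ 0.001  0.084 -0.064] shift now frame/50 [-0.012 -0.01   0.005] shift final frame [-0.012 -0.01   0.004]
joints [ 19.386  11.392  85.372 -31.631  99.399  26.352] F tool [-8.076 -1.995  1.038] tip if grip .13 [0.079 0.001 0.001]
```

Request:
send_rows --series '[{"tx":0.04,"ty":0,"tz":0,"rx":0,"ry":0,"rz":0,"gripper":1},{"tx":0.04,"ty":0,"tz":0,"rx":0,"ry":0,"rz":0,"gripper":1}]'

```text
time_s: 12.3
ee_pos: [0.5109, 0.1591, 0.3088]
tool_rot: [179.7, 35.6, 82.1]
wrist_force: [-4.6, -12.3, 7.8]
finger_gap: 0.0172
finger_force: 40.0
```

Request:
send_rows --series '[{"tx":0.04,"ty":0,"tz":0,"rx":0,"ry":0,"rz":0,"gripper":1},{"tx":0.02,"ty":0,"tz":0,"rx":0,"ry":0,"rz":0,"gripper":1}]'

```text
time_s: 12.5
ee_pos: [0.5112, 0.1601, 0.3082]
tool_rot: [179.7, 35.9, 81.9]
wrist_force: [-4.2, -15.6, 11.4]
finger_gap: 0.017
finger_force: 40.0
```

Request:
send_rows --series '[{"tx":0.03,"ty":0,"tz":0,"rx":0,"ry":0,"rz":0,"gripper":1},{"tx":0,"ty":0,"tz":0,"rx":0,"ry":0,"rz":0,"gripper":1}]'

```text
time_s: 12.7
ee_pos: [0.5114, 0.1605, 0.3079]
tool_rot: [179.6, 36.1, 81.9]
wrist_force: [-5.2, -17.7, 12.9]
finger_gap: 0.0167
finger_force: 40.0
```

```bash
python3 -c "
from h import *
delta(.085)"
```

```text
t 12.7 target [0.511 0.16  0.308] rotvec/5 [-0.011  0.213 -0.121] shift now frame/50 [-0.007 -0.016  0.009] shift final frame [-0.007 -0.016  0.009]
joints [ 19.844  11.941  85.141 -32.042  99.713  27.105] F tool [-22.359  -2.605   0.359] tip if grip .13 [0.082 0.002 0.002]
```

The axial force has climbed from about 7 N of drag to 22 N while the motion has almost stopped, so the rod is on the hard stop. I'll let go.

Request:
send_rows --series '[{"tx":0,"ty":0,"tz":0,"rx":0,"ry":0,"rz":0,"gripper":-1},{"tx":0,"ty":0,"tz":0,"rx":0,"ry":0,"rz":0,"gripper":-1},{"tx":0,"ty":0,"tz":0,"rx":0,"ry":0,"rz":0,"gripper":-1},{"tx":0,"ty":0,"tz":0,"rx":0,"ry":0,"rz":0,"gripper":-1},{"tx":0,"ty":0,"tz":0,"rx":0,"ry":0,"rz":0,"gripper":-1},{"tx":0,"ty":0,"tz":0,"rx":0,"ry":0,"rz":0,"gripper":-1},{"tx":0,"ty":0,"tz":0,"rx":0,"ry":0,"rz":0,"gripper":-1},{"tx":0,"ty":0,"tz":0,"rx":0,"ry":0,"rz":0,"gripper":-1}]'

```text
time_s: 13.5
ee_pos: [0.5115, 0.165, 0.3039]
tool_rot: [179.9, 35.1, 82.4]
wrist_force: [-0.1, -0.6, -0.5]
finger_gap: 0.0773
finger_force: 0.0
```

Request:
send_rows --series '[{"tx":0,"ty":0,"tz":-0.1,"rx":0,"ry":0,"rz":0,"gripper":-1},{"tx":0,"ty":0,"tz":-0.3,"rx":0,"ry":0,"rz":0,"gripper":-1},{"tx":0,"ty":0,"tz":-0.4,"rx":0,"ry":0,"rz":0,"gripper":-1},{"tx":0,"ty":0,"tz":-0.4,"rx":0,"ry":0,"rz":0,"gripper":-1},{"tx":0,"ty":0,"tz":-0.4,"rx":0,"ry":0,"rz":0,"gripper":-1},{"tx":0,"ty":0,"tz":-0.4,"rx":0,"ry":0,"rz":0,"gripper":-1},{"tx":0,"ty":0,"tz":-0.2,"rx":0,"ry":0,"rz":0,"gripper":-1},{"tx":0,"ty":0,"tz":0,"rx":0,"ry":0,"rz":0,"gripper":-1}]'

```text
time_s: 14.3
ee_pos: [0.5197, 0.2286, 0.3961]
tool_rot: [179.7, 35.0, 82.4]
wrist_force: [-0.3, 0.4, -0.5]
finger_gap: 0.0941
finger_force: 0.0
```

```bash
python3 - <<'E'
from h import *
A,B=env.camera("side"),env.camera("top")
f=lambda q:cv2.resize(q,None,fx=4,fy=4,interpolation=2)
cv2.imwrite("pics/e.png",np.hstack([f(A[90:230,150:250]),f(B[180:320,150:250])])[...,::-1])
E
```

```text
(no output)
```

View pics/e.png

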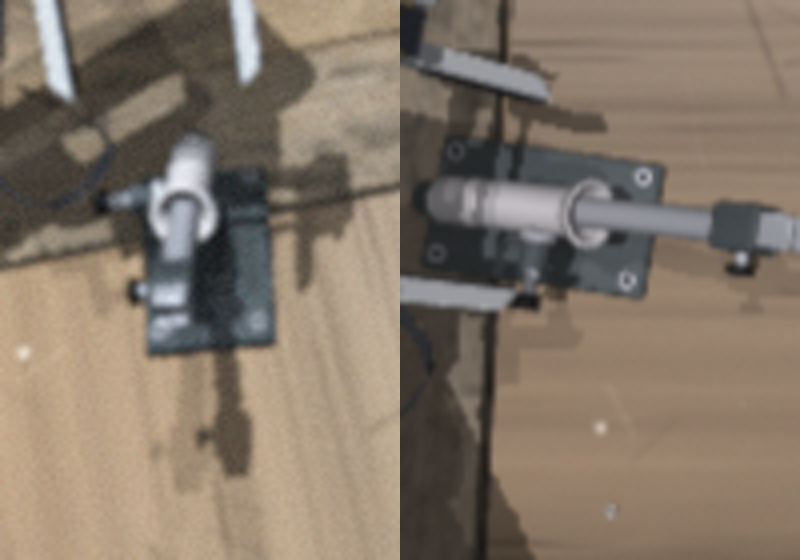

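The gripper is clear and the rod sits in the tube in line with it. The block starts at about (228,236) in the top view and (194.5,155) in the side view. I'll check the depth before handing in.

```bash
python3 - <<'E'
from h import *
X,e=tri((194.5,155),(228,236));_,M=goal(0)
print(X,e,"depth",.18+(M.T@(X-MOUTH)))
E
```

```text
[0.49455385 0.01948422 0.19325847] 0.005364777020752549 depth [0.08473687 0.18225181 0.17497311]
```

```bash
python3 -c "
from rig import env
print(env.finish_job())"
```

```text
the job is handed in; nothing more can be done
None
```

The rod is in the slanted holder, pushed past the plunger to a clear stop at about 22 N with its tip about 83 mm past the mouth, then released; the job is handed in, with no verdict reported back.

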